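# Gauge two foundation-stick caps and sort them

### The arm

A 7-joint arm with a two-finger parallel gripper is mounted at the origin on the work surface. World frame = base frame: x ahead of the robot, y to its left, z up, the work surface at z = 0. Lengths are in m, angles in rad, forces in N, time in s.
With the tool pointing down it reaches from about 0.4 to 0.85 m from the base axis. Payload 10.4 kg.
Tool frame: the origin (TCP) lies midway between the tips of the shut fingers; the grasp point (between the pads) lies 19 mm behind it; z points along the fingers, y is the line along which they close (so a half turn about z gives the same grasp; the last joint's range is limited). The gripper opens to 85 mm and grips with 20 to 120 N. Pads are 22 mm wide; open, the fingers measure 114 mm over their backs; the gripper's body (76 mm by 85 mm) begins 54 mm behind the grasp point. The pads swing forward as they close: fully open they stand 13 mm farther back than shut.
Start: joints at [-1.204, 0.332, -0.065, 1.46, 0.022, 1.35, -0.088], TCP at [0.237, 0.578, 0.231] pointing down, gripper open.
Joint ranges: [-2.6, 2.6], [-0.5, 2.12], [-1.47, 1.34], [0.16, 2.42], [-1.27, 4.41], [0.06, 2.06], [-2.6, 2.6]. Speed limits (rad/s): [2.22, 2.22, 2.79, 2.79, 3.14, 3.14, 3.14].

### API

Orientations are given as [roll, pitch, yaw] about the fixed x, y, z axes, in that order (R = Rz(yaw) Ry(pitch) Rx(roll)).
In Python, from cell import readout, vision, job gives the robot as it stands.
- The arm moves only by the shell command python3 -m inch 'ROWS' [OPENING]. ROWS is JSON, one flat list of numbers, 6 for each row, row after row: the shift along the world's x, y, z in cm, then the turn, a rotation vector about the world's x, y, z in degrees. In form: [tx, ty, tz, ax, ay, az, tx, ty, tz, ax, ay, az, ...]. A call has exactly 10 rows; each row is the pose to reach, as a shift and turn from the pose commanded when the call began; what a row does not reach only later rows make up. A row lasts 1/12 s, in which the tool goes at most 41.7 mm and 7.16 degrees, less where a joint would pass 70% of its speed; a pose out of reach is approached as far as the arm can. A call with a gripper value outside its range is refused whole. OPENING is the opening in per cent of the stroke, from 0 (shut) to 100 (fully open), set as the call begins (- or left out, the last holds). The fingers move at their own pace and stop on an object; the grip force is fixed at half the most. Time passes only in rows, so rows that repeat a pose let the fingers close, or fill a call up. It gives the time, the measured TCP pose, the force, the opening and the grip force at its end, in the units of the state.
- readout.sense(): the state, without advancing time (a new reading comes with each control period).
- vision.get_image(name): name is "side" or "top" or "wrist"; returns (picture, depth): 400x640x3 uint8, blue, green, red; 400x640 float32, m along the optical axis (not along the pixel's ray), 0 where there is no reading.
- vision.camera_params(name): a dict with "fx", "fy", "cx", "cy" (pixels), "world_to_cam" (4x4, takes a point from world to camera coordinates). Camera axes: x right, y up, looking along -z (the intrinsics and any distortion apply to the point x, -y, -z); pixel columns grow to the right and rows downward; lengths in m; the calibration is good to about 2 mm. The wrist camera is an equidistant fisheye: a pixel r from the principal point sees the ray r / f radians off the axis. A picture is of the moment at which its call begins: read the wrist's pose just before it. camera_params takes no time and is no camera call; for the wrist camera it gives the pose at the moment of the call.
- job.hand_in(): hands the job in; it is judged then, once.
The state is a dict: "time_s": time; "q": joint angles; "joint_vel": joint speeds; "tau": joint torques, N m; "eef_pos": TCP position; "orientation": TCP orientation; "force": force on the tool from outside, world axes, zero at the start; "wrist_torque": the same for the moment, N m; "finger_gap": finger opening in m; "grasp_force": force on a finger pad.
Only numpy, scipy, OpenCV 4.12 (cv2) and the standard library are available. Lean on these libraries where they do the work, as an engineer would, in place of code of your own. Each camera call takes 0.05 s, during which the arm holds its last target. There are 200 camera calls.

### The job

Two black foundation-stick caps look alike, but only one has the right bore. Slide one onto the leaning gauge pin as far as it goes, without forcing it, then stand it mouth down in the pink tray if it went fully home on the brass flange, or in the grey tray if it stopped part-way. After letting go of it there, try and sort the other cap in the same way, and leave everything else on the desk where it is.

Things in the scene. Friction and masses are not known exactly. Their poses are not given: they have to be found in the camera images.
- cap_1: one of two outwardly identical round black caps, gold band near the closed top: 32 mm diameter, 60 mm long, 35 g, open mouth below, bore 54 mm deep. Starts standing mouth down on the desk. Origin: centre of the mouth rim; z from mouth to closed top. Bore 24 mm (goes fully onto the pin) or 16 mm (stops on the pin's step, mouth 27 mm short of the flange), unseen: only trying tells
- cap_2: one of two outwardly identical round black caps, gold band near the closed top: 32 mm diameter, 60 mm long, 35 g, open mouth below, bore 54 mm deep. Starts standing mouth down on the desk. Origin: centre of the mouth rim; z from mouth to closed top. Bore 24 mm (goes fully onto the pin) or 16 mm (stops on the pin's step, mouth 27 mm short of the flange), unseen: only trying tells
- pin: polished steel gauge pin leaning 35 degrees from vertical, about towards the robot. Origin: centre of the upper face of the brass flange (36 mm wide) at its foot, 85 mm above the desk; z along the pin to its tip, y level. Diameter 19 mm from the flange to 24 mm, cone to 10 mm at 32 mm, 10 mm to 39 mm, tip tapering to 4 mm at 50 mm. Nothing above it
- gauge: fixed stand of the pin: 150 x 90 x 12 mm aluminium foot, grey leaning post 36 mm square under the flange. Origin: on the desk straight below the flange's centre; foot reaches from x = -50 to +100 mm; the pin leans to -x
- tray_pink: shallow square pink tray fixed to the desk, 100 x 100 mm outside, 92 x 92 mm inside, walls 24 mm high and 4 mm thick, floor about 4 mm thick. Origin: centre of its underside; z up, x and y along its sides. For caps that go fully home.
- tray_grey: shallow square grey tray fixed to the desk, 100 x 100 mm outside, 92 x 92 mm inside, walls 24 mm high and 4 mm thick, floor about 4 mm thick. Origin: centre of its underside; z up, x and y along its sides. For caps that stop part-way.
- compact: black powder compact, 70 x 70 mm, 14 mm high; bystander, loose. Origin: centre of its underside
- cream_jar: clear cream jar with white lid, 52 mm wide, 36 mm high; bystander, loose. Origin: centre of its underside
- lipstick: open lipstick standing upright, 22 mm wide, 62 mm high; bystander, loose. Origin: centre of its underside
- foundation: beige foundation bottle with black cap, 38 mm wide, 90 mm high; bystander, loose. Origin: centre of its underside
- brush: black make-up brush lying flat, 170 mm long; bystander, loose. Origin: middle
- white_jar: white jar with aluminium lid, 48 mm wide, 40 mm high; bystander, loose. Origin: centre of its underside
- spray: clear bottle with white cap, 40 mm wide, 120 mm high; bystander, loose. Origin: centre of its underside
Mind the look-alikes: they are no part of the job. What is shaped like the cap_1 but green is not meant.

How it is judged:
By the outcome, as a careful person would: the job done as asked, in the order asked, and still so for the second after the job is handed in, with the robot touching nothing.
It also fails if it takes over 72 s, if anything falls off the work surface, if the arm or the gripper's body presses on something with over 40 N, if the wrist force passes 120 N, or if a joint passes its speed limit or range.

## Working session

There is one attempt and no reset: what is moved stays moved. The work goes in short steps, Python scripts to look and compute and a shell command to move; the robot and the scene stay as the last step left them, time stands still between calls to the robot, and variables do not carry over. Pictures are saved under pics/ and viewed, at most 10 in all, crops included, and the job is handed in when it is done.

```bash
ls; mkdir -p pics; python3 - <<'E'
from cell import readout, vision
import cv2,numpy as np
s=readout.sense();print(s)
for n in("top","side"):
    im,d=vision.get_image(n);cv2.imwrite(f"pics/{n}0.png",im);np.save(f"pics/{n}0.npy",d);print(n,vision.camera_params(n))
E
```

```text
pics
{'time_s': 0.0, 'q': array([-1.20365414,  0.33287136, -0.06472499,  1.46096781,  0.0215832 ,
        1.34988653, -0.08848492]), 'joint_vel': array([-0.00091338,  0.00163498, -0.00046515, -0.00102108,  0.00045349,
        0.00177435,  0.00145141]), 'tau': array([ 1.54422094e-03, -6.25440931e+01,  5.05112554e-02, -3.91607165e+01,
        1.63423747e-02,  9.73346236e-03, -3.09873087e-05]), 'eef_pos': array([0.23730905, 0.57777951, 0.23050366]), 'orientation': array([-3.14015507e+00,  4.27811150e-05,  2.75190705e+00]), 'force': array([ 0.55531447,  0.69904107, -0.3614241 ]), 'wrist_torque': array([ 0.00251606,  0.05350665, -0.02517425]), 'grasp_force': 0.0, 'finger_gap': 0.08562159159273434}
top {'fx': 379.61558347706335, 'fy': 379.61558347706335, 'cx': 316.8774226391935, 'cy': 196.49270620780624, 'world_to_cam': array([[ 0.01788875, -0.99980068, -0.00886498,  0.00480907],
       [ 0.99622363,  0.01706992,  0.08512993, -0.57541128],
       [-0.08496163, -0.01035437,  0.99633042, -1.07579379],
       [ 0.        ,  0.        ,  0.        ,  1.        ]])}
side {'fx': 508.2845331240821, 'fy': 508.2845331240821, 'cx': 320.01334075780994, 'cy': 201.19230805328942, 'world_to_cam': array([[-0.89651941, -0.44248469,  0.02145342,  0.48223595],
       [ 0.25325961, -0.4721935 ,  0.84432983, -0.22746821],
       [-0.36347286,  0.76239137,  0.53539414, -1.22982707],
       [ 0.        ,  0.        ,  0.        ,  1.        ]])}
```

View pics/top0.png

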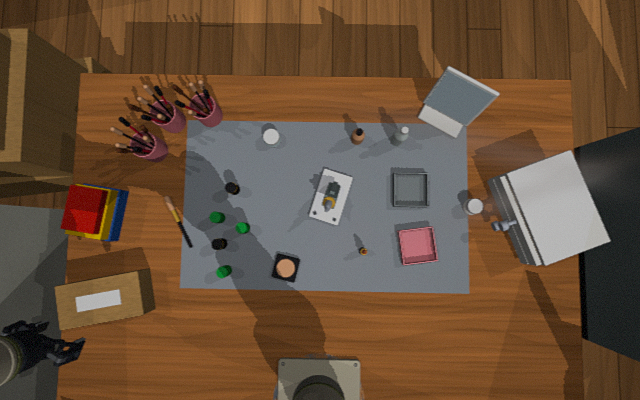

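View pics/side0.png

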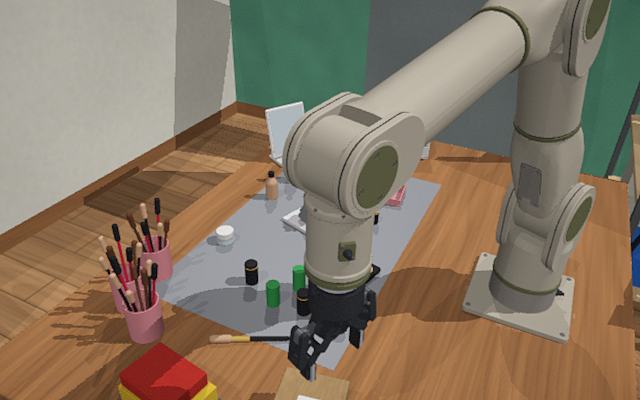

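The top view shows three groups of cap-like objects:
- **Black:** (232,188) and (219,244).
- **Green look-alikes:** (217,217), (242,228) and (224,271).

The two black caps with a gold band fit the description. I'll confirm that in an enlarged crop, with the gauge and trays alongside.

```bash
python3 - <<'E'
import cv2,numpy as np
im=cv2.imread("pics/top0.png")
a=cv2.resize(im[170:290,190:260],None,fx=5,fy=5,interpolation=cv2.INTER_CUBIC)
b=cv2.resize(im[160:235,300:360],None,fx=7,fy=7,interpolation=cv2.INTER_CUBIC)
c=np.zeros((600,780,3),np.uint8);c[:600,:350]=a;c[:525,355:775]=b
cv2.imwrite("pics/crop1.png",c)
E
```

```text
(no output)
```

View pics/crop1.png

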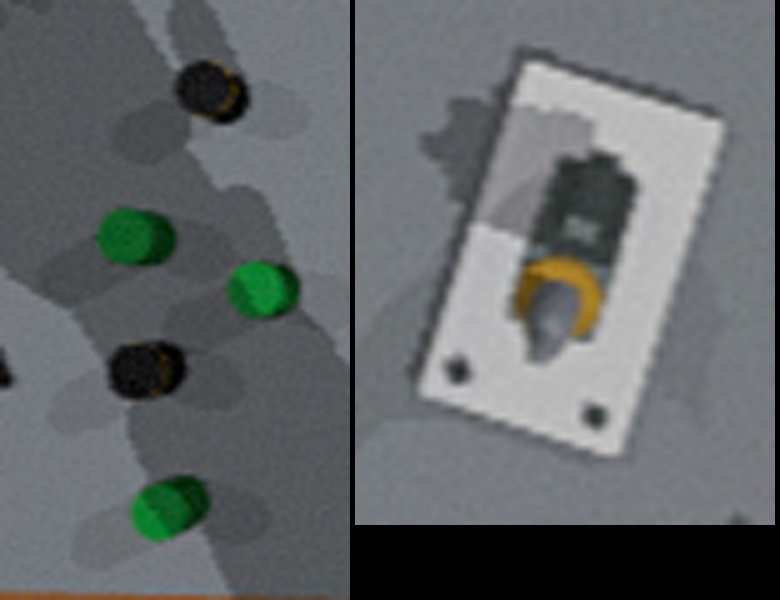

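The crop confirms two black caps with a gold band, with top centres at about (231,187) and (217.6,243.6); the other three are green. The flange (orange) is at about (329.5,201), and the pin leans towards the bottom of the image, which is towards the robot. Next I'll get positions.

```bash
cat > h.py <<'E'
import numpy as np,cv2
from cell import readout,vision
def cloud(n,d,P=None):
    P=P or vision.camera_params(n);T=np.linalg.inv(P["world_to_cam"])
    v,u=np.mgrid[:400,:640].astype(float)
    x=(u-P["cx"])/P["fx"];y=(v-P["cy"])/P["fy"]
    p=np.stack([x*d,-y*d,-d],-1)
    return p@T[:3,:3].T+T[:3,3]
def pix(n,u,v,z,P=None):
    P=P or vision.camera_params(n);T=np.linalg.inv(P["world_to_cam"])
    x=(u-P["cx"])/P["fx"];y=(v-P["cy"])/P["fy"]
    if n=="wrist":
        r=np.hypot(x,y);k=np.sin(r)/max(r,1e-9);r3=np.array([x*k,-y*k,-np.cos(r)])
    else: r3=np.array([x,-y,-1])
    r3=T[:3,:3]@r3;return T[:3,3]+r3*(z-T[2,3])/r3[2]
E
python3 - <<'E'
from h import *
d=np.load("pics/top0.npy");C=cloud("top",d)
for n,u,v in(("A",231,187.2),("B",217.6,243.6)):
    print(n,pix("top",u,v,.06))
    s=C[int(v)-9:int(v)+10,int(u)-9:int(u)+10].reshape(-1,3);t=s[(s[:,2]>.052)&(s[:,2]<.07)];print(len(t),t.mean(0),(t.max(0)+t.min(0))/2,np.ptp(t,axis=0))
def rect(u0,u1,v0,v1,z0,z1):
    s=C[v0:v1,u0:u1].reshape(-1,3);t=s[(s[:,2]>z0)&(s[:,2]<z1)];print(len(t),t.mean(0),cv2.minAreaRect((t[:,:2]*1000).astype(np.float32)))
print("foot");rect(300,360,160,235,.007,.02)
print("pink");rect(390,445,218,272,.017,.03)
print("grey");rect(385,435,165,213,.017,.03)
print("gaugecorners",[pix("top",a,b,.012)[:2].round(4) for a,b in((323.6,167.9),(352,177),(336.7,224.6),(309.1,215.3))])
s=C[160:235,300:360].reshape(-1,3);t=s[(s[:,2]>.075)];
for z in np.arange(.075,.14,.01):
    q=t[(t[:,2]>z)&(t[:,2]<z+.01)];print(z,len(q),q.mean(0) if len(q) else '')
print("deskz",np.median(C[250:280,330:350,2]))
for n,u,v,z in(("lip",363,251,.06),("compact",285,268,.014),("spray",404,129,.12),("found",358,133,.09),("g1",216.5,217,.06),("g2",242,227.5,.06),("g3",222.5,271.5,.06)):print(n,pix("top",u,v,z))
E
```

```text
A [0.59433632 0.25682993 0.06      ]
105 [0.59434118 0.26017491 0.05825329] [0.59415263 0.26018905 0.05786967] [0.03157431 0.02931252 0.01133494]
B [0.43598214 0.28831064 0.06      ]
110 [0.43531995 0.29188792 0.05867918] [0.43595545 0.29199844 0.05848897] [0.03051261 0.03071466 0.01250342]
foot
1172 [ 0.57641196 -0.02387721  0.01109691] ((577.908935546875, -23.881118774414062), (89.80259704589844, 149.81398010253906), 73.1274642944336)
pink
223 [ 0.43847789 -0.27790538  0.02240915] ((439.9884033203125, -275.44720458984375), (99.68671417236328, 100.2284927368164), 7.971627712249756)
grey
234 [ 0.60062289 -0.25319174  0.0222026 ] ((602.2159423828125, -255.58157348632812), (100.39226531982422, 99.85984802246094), 0.5459158420562744)
gaugecorners [array([ 0.6613, -0.0033]), array([ 0.6356, -0.0873]), array([ 0.4952, -0.0442]), array([0.5208, 0.0367])]
0.075 70 [ 0.57096673 -0.02123594  0.08041706]
0.08499999999999999 89 [ 0.56431639 -0.02009297  0.08922618]
0.09499999999999999 21 [ 0.55265581 -0.01617538  0.09983269]
0.10499999999999998 30 [ 0.54271608 -0.01300875  0.10988165]
0.11499999999999998 11 [ 0.53317934 -0.0100615   0.12027171]
0.12499999999999997 0 
0.13499999999999995 0 
deskz 7.671325302771592e-07
lip [ 0.42300536 -0.11584348  0.06      ]
compact [0.36774335 0.10316357 0.014     ]
spray [ 0.75271577 -0.21645322  0.12      ]
found [ 0.74760698 -0.09623072  0.09      ]
g1 [0.50981303 0.29436787 0.06      ]
g2 [0.48181554 0.22187208 0.06      ]
g3 [0.35967911 0.27165661 0.06      ]
```

```bash
python3 -m inch '[3,-3,0,0,0,0,6,-6,0,0,0,1,9,-9,0,0,0,2,12,-12,0,0,0,3,15,-15,0,0,0,4,18,-18,-1,0,0,5.4,21,-21,-2,0,0,5.4,24,-24,-3,0,0,5.4,27,-26,-4,0,0,5.4,29,-28,-5,0,0,5.4]' 60; python3 -m inch '[2,-1,0,0,0,0,4,-2,0,0,0,0,5,-3,0,0,0,0,5.5,-3.8,0,0,0,0,5.5,-3.8,0,0,0,0,5.5,-3.8,0,0,0,0,5.5,-3.8,0,0,0,0,5.5,-3.8,0,0,0,0,5.5,-3.8,0,0,0,0,5.5,-3.8,0,0,0,0]'
python3 - <<'E'
from h import *
s=readout.sense();P=vision.camera_params("wrist");im,d=vision.get_image("wrist")
cv2.imwrite("pics/w1.png",im);np.save("pics/w1.npy",np.array([P],dtype=object),allow_pickle=True)
print(s["eef_pos"],s["orientation"],s["q"],s["force"],P["fx"],P["cx"],P["cy"]);print(P["world_to_cam"])
E
```

```text
time_s: 0.93
eef_pos: [0.5297, 0.2957, 0.1808]
orientation: [-3.142, 0.001, 2.844]
force: [0.9, 0.9, -0.2]
finger_gap: 0.0513
grasp_force: 0.0
time_s: 1.77
eef_pos: [0.582, 0.2609, 0.1815]
orientation: [3.141, -0.0, 2.847]
force: [0.2, 0.1, -0.0]
finger_gap: 0.0513
grasp_force: 0.0
[0.58200712 0.26088331 0.18152199] [ 3.14115670e+00 -9.28709547e-05  2.84713988e+00] [-0.62993242  0.38779343  0.17869619  1.50134819 -0.07108819  1.2585451
  0.8339453 ] [ 0.18468278  0.063298   -0.04086892] 309.70691628693146 319.52972993607176 197.0526676196046
[[ 0.29119169  0.95666396  0.0012093  -0.42037534]
 [-0.91824287  0.27985118 -0.28020233  0.48418654]
 [-0.26839789  0.08048216  0.9599402  -0.19654387]
 [ 0.          0.          0.          1.        ]]
```

View pics/w1.png

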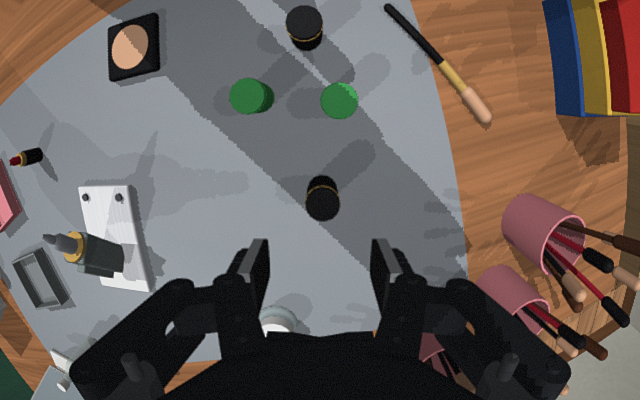

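The wrist view shows cap A at (322,197), cap B at (304,27), and the pin with its flange at (60,243). I'll fit the cap outlines by silhouette.

```bash
cat >> h.py <<'E'
def proj(n,X,P):
    X=np.atleast_2d(X);W=P["world_to_cam"];c=X@W[:3,:3].T+W[:3,3];x,y,z=c[:,0],-c[:,1],-c[:,2]
    if n=="wrist":
        r=np.hypot(x,y);t=np.arctan2(r,z)/np.maximum(r,1e-9);x,y=x*t,y*t
    else:x,y=x/z,y/z
    return np.stack([P["fx"]*x+P["cx"],P["fy"]*y+P["cy"]],-1)
def cyl(o,ax,r,h0,h1):
    ax=np.array(ax)/np.linalg.norm(ax);a=np.cross(ax,[.3,.9,.1]);a/=np.linalg.norm(a);b=np.cross(ax,a)
    t=np.linspace(0,2*np.pi,48);c=r*(np.cos(t)[:,None]*a+np.sin(t)[:,None]*b)
    return np.vstack([c+np.array(o)+ax*h0,c+np.array(o)+ax*h1])
def fitcap(n,im,P,xy,thr=45,save=None):
    from scipy.optimize import minimize
    c=proj(n,[[*xy,.03]],P)[0].astype(int);w=40 if n=="wrist" else 16
    v0=max(0,c[1]-w);u0=max(0,c[0]-w);S=im[v0:c[1]+w,u0:c[0]+w]
    k=6;g=cv2.resize(S,None,fx=k,fy=k,interpolation=cv2.INTER_LINEAR).astype(int)
    m=((g.max(2)<thr)|((g[...,2]-g[...,0]>25))).astype(np.uint8)
    nl,L,st,ce=cv2.connectedComponentsWithStats(m);i=1+np.argmax(st[1:,4]);m=(L==i).astype(np.uint8)
    def f(p):
        q=proj(n,cyl([p[0],p[1],0],[0,0,1],.016,0,.06),P)
        q=((q-[u0,v0]+.5)*k-.5);hh=cv2.convexHull((q*16).round().astype(np.int32));M=np.zeros_like(m);cv2.fillConvexPoly(M,hh,1,cv2.LINE_8,4)
        return -(M&m).sum()/(M|m).sum()
    r=minimize(f,xy,method="Nelder-Mead",options=dict(initial_simplex=[xy,[xy[0]+.006,xy[1]],[xy[0],xy[1]+.006]],xatol=1e-4))
    return r.x,-r.fun
E
python3 - <<'E'
from h import *
P=vision.camera_params("top");im=cv2.imread("pics/top0.png")
for xy in((.594,.258),(.436,.29)):
  for t in (45,60):print(xy,fitcap("top",im,P,xy,t))
P=np.load("pics/w1.npy",allow_pickle=True)[0];im=cv2.imread("pics/w1.png")
for xy in((.594,.258),(.436,.29)):
  for t in(45,60): print("w",xy,fitcap("wrist",im,P,xy,t))
# overlay of predicted pin
ax=np.array([-.549,.167,.819]);o=np.array([.554,-.0166,.085])
c=cv2.resize(im[200:300,20:170],None,fx=5,fy=5,interpolation=cv2.INTER_CUBIC)
for pts,col in((cyl(o,ax,.018,0,0),(255,0,255)),(cyl(o,ax,.0095,0,.024),(0,255,0)),(cyl(o,ax,.005,.032,.039),(255,255,0)),(cyl(o,ax,.002,.05,.05),(0,0,255))):
    for q in ((proj("wrist",pts,P)-[20,200]+.5)*5-.5: cv2.circle(c,tuple(q.round().astype(int)),1,col,-1)
im=cv2.imread("pics/top0.png");P=vision.camera_params("top")
e=cv2.resize(im[180:220,315:345],None,fx=10,fy=10,interpolation=cv2.INTER_CUBIC)[:, :]
for pts,col in((cyl(o,ax,.018,0,0),(255,0,255)),(cyl(o,ax,.0095,0,.024),(0,255,0)),(cyl(o,ax,.005,.032,.039),(255,255,0)),(cyl(o,ax,.002,.05,.05),(0,0,255))):
    for q in ((proj("top",pts,P)-[315,180]+.5)*10-.5: cv2.circle(e,tuple(q.round().astype(int)),1,col,-1)
e=cv2.resize(e,(375,500))
c=cv2.resize(c,(420,280));o=np.zeros((500,800,3),np.uint8);o[:280,:420]=c;o[:,424:799]=e;cv2.imwrite("pics/ov1.png",o)
E
```

```text
File "<stdin>", line 12
    for q in ((proj("wrist",pts,P)-[20,200]+.5)*5-.5: cv2.circle(c,tuple(q.round().astype(int)),1,col,-1)
                                                    ^
SyntaxError: invalid syntax
```

```bash
cat >> h.py <<'E'
AX=np.array([-.549,.167,.819]);O=np.array([.554,-.0166,.085])
def overlay(n,im,P,u0,u1,v0,v1,k,o=O,ax=AX):
    c=cv2.resize(im[v0:v1,u0:u1],None,fx=k,fy=k,interpolation=cv2.INTER_CUBIC)
    for pts,col in((cyl(o,ax,.018,0,0),(255,0,255)),(cyl(o,ax,.0095,0,.024),(0,255,0)),(cyl(o,ax,.005,.032,.039),(255,255,0)),(cyl(o,ax,.002,.05,.05),(0,0,255))):
        for q in (proj(n,pts,P)-[u0,v0]+.5)*k-.5: cv2.circle(c,tuple(int(round(x)) for x in q),1,col,-1)
    return c
E
python3 - <<'E'
from h import *
P=vision.camera_params("top");im=cv2.imread("pics/top0.png")
for xy in((.594,.258),(.436,.29)):
  for t in (45,60):print(xy,fitcap("top",im,P,xy,t))
e=overlay("top",im,P,315,345,180,220,12)
P=np.load("pics/w1.npy",allow_pickle=True)[0];im=cv2.imread("pics/w1.png")
for xy in((.594,.258),(.436,.29)):
  for t in(45,60): print("w",xy,fitcap("wrist",im,P,xy,t))
c=overlay("wrist",im,P,30,100,215,275,6)
o=np.zeros((480,800,3),np.uint8);o[:360,:420]=c;o[:,425:785]=e;cv2.imwrite("pics/ov1.png",o)
E
```

```text
(0.594, 0.258) (array([0.63  , 0.2385]), np.float64(-0.0))
(0.594, 0.258) (array([0.63  , 0.2385]), np.float64(-0.0))
(0.436, 0.29) (array([0.47125, 0.30575]), np.float64(-0.0))
(0.436, 0.29) (array([0.47125, 0.30575]), np.float64(-0.0))
w (0.594, 0.258) (array([0.61428707, 0.27776063]), np.float64(-232154243996394.88))
w (0.594, 0.258) (array([0.61449536, 0.27801379]), np.float64(-228346505170696.44))
w (0.436, 0.29) (array([0.46167206, 0.30501525]), np.float64(-222622754657915.6))
w (0.436, 0.29) (array([0.478, 0.302]), np.float64(-0.0))h.py:36: RuntimeWarning: overflow encountered in scalar negative
  return -(M&m).sum()/(M|m).sum()
```

View pics/ov1.png

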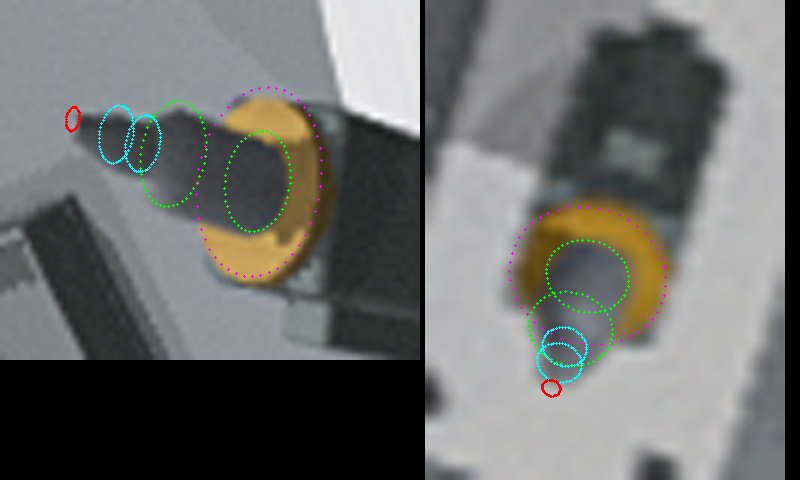

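The overlay matches to about 1 px: the predicted flange is about 1 mm off and the tip is close. I'll refine it in a closer view later. First I'll fix the fit's sign bug.

```bash
sed -i 's/return -(M&m).sum()\/(M|m).sum()/return -float((M\&m).sum())\/float((M|m).sum())/' h.py
python3 - <<'E'
from h import *
P=vision.camera_params("top");im=cv2.imread("pics/top0.png")
for xy in((.594,.258),(.436,.29)):
  for t in (45,60):print(xy,fitcap("top",im,P,xy,t))
P=np.load("pics/w1.npy",allow_pickle=True)[0];im=cv2.imread("pics/w1.png")
for xy in((.594,.258),(.436,.29)):
  for t in(45,60): print("w",xy,fitcap("wrist",im,P,xy,t))
E
```

```text
(0.594, 0.258) (array([0.59404162, 0.25828231]), np.float64(0.7857269660926682))
(0.594, 0.258) (array([0.59493421, 0.25963369]), np.float64(0.8737159050655331))
(0.436, 0.29) (array([0.43565032, 0.29010213]), np.float64(0.8562047482741202))
(0.436, 0.29) (array([0.43523048, 0.29081643]), np.float64(0.9401637974260404))
w (0.594, 0.258) (array([0.59500271, 0.26053921]), np.float64(0.8806924643584522))
w (0.594, 0.258) (array([0.59527445, 0.26065044]), np.float64(0.9186960417006027))
w (0.436, 0.29) (array([0.4374519 , 0.29206313]), np.float64(0.8899262513729798))
w (0.436, 0.29) (array([0.43705893, 0.29216309]), np.float64(0.9236662160308784))
```

```bash
python3 -m inch '[1.3,-0.1,-2,0,0,0,1.3,-0.1,-5,0,0,0,1.3,-0.1,-8,0,0,0,1.3,-0.1,-11,0,0,0,1.3,-0.1,-13.5,0,0,0,1.3,-0.1,-15.2,0,0,0,1.3,-0.1,-16,0,0,0,1.3,-0.1,-16.1,0,0,0,1.3,-0.1,-16.1,0,0,0,1.3,-0.1,-16.1,0,0,0]'; python3 -m inch '[0,0,0,0,0,0,0,0,0,0,0,0,0,0,0,0,0,0,0,0,0,0,0,0,0,0,0,0,0,0,0,0,0,0,0,0,0,0,0,0,0,0,0,0,0,0,0,0,0,0,0,0,0,0,0,0,0,0,0,0]' 0
```

```text
time_s: 2.65
eef_pos: [0.5964, 0.2596, 0.0219]
orientation: [3.14, 0.002, 2.846]
force: [-0.5, -0.4, -0.5]
finger_gap: 0.0512
grasp_force: 0.0
time_s: 3.48
eef_pos: [0.5965, 0.2596, 0.0221]
orientation: [3.14, 0.002, 2.846]
force: [-0.9, 0.3, 6.8]
finger_gap: 0.0309
grasp_force: 59.4
```

```bash
python3 -m inch '[0,0,2,0,0,0,0,0,5,0,0,0,0,0,9,0,0,0,0,-2,12,0,0,0,-1,-5,15,-1.5,-4.8,0,-2.5,-8,16,-3,-9.6,0,-4,-11,17,-4.5,-14.4,0,-5.5,-14,17,-6,-19.2,0,-7,-17,17,-7.5,-24,0,-8.5,-20,17,-9,-28.8,0]'; python3 -m inch '[-1.5,-2.5,0.1,-1.2,-4.7,0,-3,-5.4,0.1,-1.2,-4.7,0,-3,-5.4,0.1,-1.2,-4.7,0,-3,-5.4,0.1,-1.2,-4.7,0,-3,-5.4,0.1,-1.2,-4.7,0,-3,-5.4,0.1,-1.2,-4.7,0,-3,-5.4,0.1,-1.2,-4.7,0,-3,-5.4,0.1,-1.2,-4.7,0,-3,-5.4,0.1,-1.2,-4.7,0,-3,-5.4,0.1,-1.2,-4.7,0]'
python3 - <<'E'
from h import *
s=readout.sense();P=vision.camera_params("wrist");im,d=vision.get_image("wrist")
cv2.imwrite("pics/w2.png",im);np.save("pics/w2.npy",np.array([P,s],dtype=object),allow_pickle=True)
from scipy.spatial.transform import Rotation as R
R=R.from_euler("xyz",s["orientation"]).as_matrix();print(s["eef_pos"],R,s["q"])
q=proj("wrist",cyl(s["eef_pos"]+R@[0,0,.022],-R[:,2],.016,0,.06),P)
c=overlay("wrist",im,P,220,420,110,260,4)
for a in (q-[220,110]+.5)*4-.5: cv2.circle(c,tuple(int(x) for x in a),1,(0,255,255),-1)
cv2.imwrite("pics/ov2.png",c)
E
```

```text
time_s: 4.32
eef_pos: [0.51, 0.0585, 0.1913]
orientation: [-3.14, 0.532, 2.847]
force: [0.5, -1.9, 0.6]
finger_gap: 0.0312
grasp_force: 59.4
time_s: 5.15
eef_pos: [0.4806, 0.0054, 0.1912]
orientation: [-3.141, 0.611, 2.845]
force: [-0.1, -0.2, 0.3]
finger_gap: 0.0305
grasp_force: 59.4
[0.48059797 0.00536274 0.19117683] [[-7.83493557e-01  2.92007515e-01  5.48515686e-01]
 [ 2.39115968e-01  9.56416011e-01 -1.67606587e-01]
 [-5.73551567e-01 -1.59821579e-04 -8.19169442e-01]] [-0.60012613 -0.36295099  0.19812113  2.35742878  0.67532928  0.76002609
  0.46679017]
```

View pics/ov2.png

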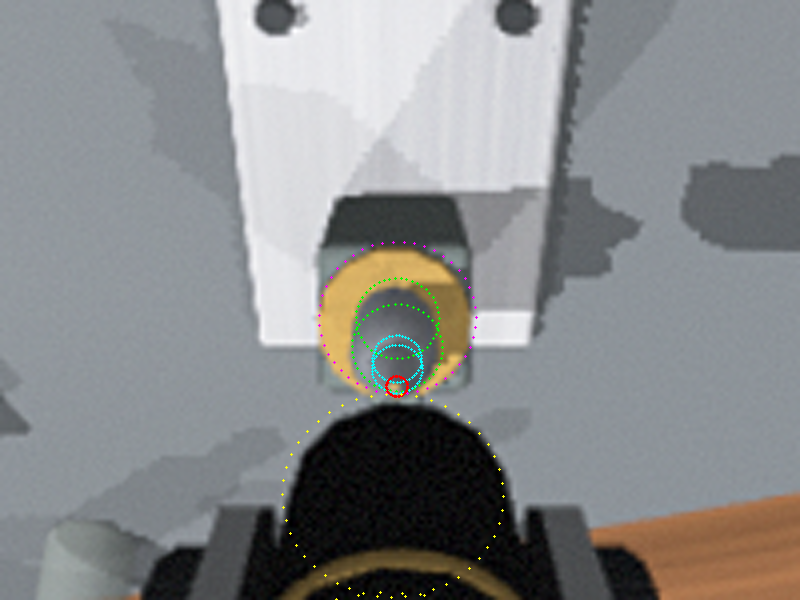

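The overlay shows the pin within about 1 px of the prediction, with the tip at (397,386) in the crop. The cap's front edge is at row 404 against 393 predicted, about 2.7 real px lower. I'll work out the in-hand offset numerically.

```bash
cat > hand.py <<'E'
from h import *
from scipy.spatial.transform import Rotation as Ro
from scipy.optimize import least_squares
def analyse(f):
    P,s=np.load(f+".npy",allow_pickle=True);im=cv2.imread(f+".png")
    R=Ro.from_euler("xyz",s["orientation"]).as_matrix();t=s["eef_pos"]
    W=P["world_to_cam"];print("cam in tool",R.T@(np.linalg.inv(W)[:3,3]-t))
    k=8;u0,v0=280,195;S=cv2.GaussianBlur(im,(3,3),0)[v0:240,u0:360]
    g=cv2.resize(S,None,fx=k,fy=k,interpolation=cv2.INTER_LINEAR).max(2)
    top=[]
    for u in range(302,338,2):   # top edge per column
        col=g[:,int((u-u0+.5)*k)];i=np.argmax(col<60);top.append((u,(i+.5)/k-.5+v0))
    lr=[]
    for v in range(222,233,2):
        row=g[int((v-v0+.5)*k)];d=np.where(row<42)[0];lr.append((v,(d.min()+.5)/k-.5+u0,(d.max()+.5)/k-.5+u0))
    return P,s,R,t,im,np.array(top),np.array(lr)
def sil(P,R,t,p):  # p: dx,dy,dz(mouth beyond tcp by .022+dz), tilt about tool y
    ax=-(R@Ro.from_rotvec([0,p[3],0]).as_matrix())[:,2]
    mouth=t+R@np.array([p[0],p[1],.022+p[2]])
    q=proj("wrist",cyl(mouth,ax,.016,0,.06),P);return cv2.convexHull(q.astype(np.float32))[:,0]
def topedge(P,R,t,p,us):
    h=sil(P,R,t,p);h=np.vstack([h,h[:1]]);o=[]
    for u in us:
        v=[a[1]+(b[1]-a[1])*(u-a[0])/(b[0]-a[0]) for a,b in zip(h[:-1],h[1:]) if (a[0]-u)*(b[0]-u)<=0 and a[0]!=b[0]];o.append(min(v))
    return np.array(o)
E
python3 - <<'E'
from hand import *
P,s,R,t,im,top,lr=analyse("pics/w2")
print(top.round(1).tolist());print(lr.round(1).tolist())
f=lambda p,us:topedge(P,R,t,p,us)
print("model",f([0,0,0,0],top[:,0]).round(1))
for mode in("dx","dz","tilt"):
    def res(q):
        p=[0,q[1],0,0];p[{"dx":0,"dz":2,"tilt":3}[mode]]=q[0];return f(p,top[:,0])-top[:,1]
    r=least_squares(res,[0,0],x_scale=[.001,.001],diff_step=1e-2,loss="soft_l1") if 0 else least_squares(lambda q:res(q/1000),[.5,.1],diff_step=.05)
    print(mode,r.x,np.abs(r.fun).mean())
h=sil(P,R,t,[0,0,0,0]);print("hull u range",h[:,0].min(),h[:,0].max())
E
```

```text
cam in tool [ 0.07073841  0.00106558 -0.14310213]
[[302.0, 216.7], [304.0, 215.1], [306.0, 214.3], [308.0, 213.7], [310.0, 212.8], [312.0, 212.1], [314.0, 211.3], [316.0, 210.8], [318.0, 210.8], [320.0, 210.9], [322.0, 211.2], [324.0, 211.2], [326.0, 211.6], [328.0, 212.1], [330.0, 212.9], [332.0, 214.2], [334.0, 215.2], [336.0, 216.3]]
[[222.0, 297.3, 341.2], [224.0, 295.8, 342.4], [226.0, 295.3, 343.7], [228.0, 294.6, 344.9], [230.0, 293.9, 345.3], [232.0, 293.1, 345.7]]
model [212.8 211.7 210.7 209.9 209.3 208.8 208.5 208.3 208.3 208.3 208.6 208.9
 209.4 210.1 210.9 211.9 213.1 214.6]
dx [-1.63886124  0.8555769 ] 0.20395887759325781
dz [-4.90583184  0.87970659] 0.2383433863224585
tilt [241.63904946   0.88883489] 0.3524646197209667
hull u range 277.5424 356.70297
```

```bash
python3 -m inch '[0.5,-0.15,-0.7,0,0,0,1,-0.3,-1.4,0,0,0,1.5,-0.45,-2.1,0,0,0,2,-0.6,-2.8,0,0,0,2.5,-0.8,-3.5,0,0,0,2.8,-0.9,-4.1,0,0,0,3,-0.96,-4.38,0,0,0,3,-0.96,-4.38,0,0,0,3,-0.96,-4.38,0,0,0,3,-0.96,-4.38,0,0,0]'
python3 - <<'E'
from h import *
s=readout.sense();P=vision.camera_params("wrist");im,d=vision.get_image("wrist")
cv2.imwrite("pics/w3.png",im);np.save("pics/w3.npy",np.array([P,s],dtype=object),allow_pickle=True)
e=s["eef_pos"]-O;print("axial m",e@AX-.022,"lat",e-AX*(e@AX))
c=overlay("wrist",im,P,240,400,120,240,5)
cv2.imwrite("pics/ov3.png",c)
E
```

```text
time_s: 6.03
eef_pos: [0.5105, -0.0043, 0.1479]
orientation: [3.141, 0.611, 2.845]
force: [-0.6, -0.9, 0.3]
finger_gap: 0.0311
grasp_force: 59.4
axial m 0.05541798845992817 lat [-0.00097908 -0.00063205 -0.00053225]
```

View pics/ov3.png

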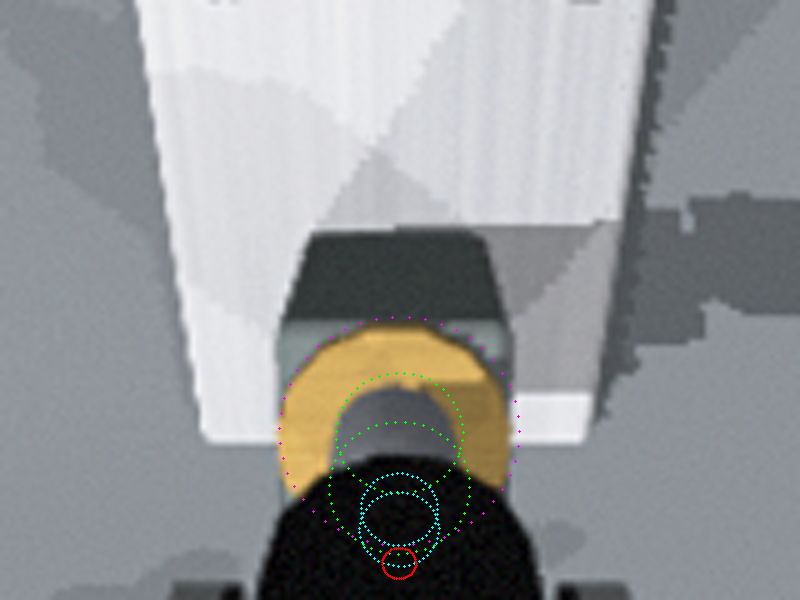

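The flange centre is about 1 px left of the prediction, at (394,430) in the crop, and the cap centre is at about 400. I need to move about 0.7 mm left; then I'll enter the tip.

```bash
cat > st.py <<'E'
from h import *
s=readout.sense();e=s["eef_pos"]-O;a=e@AX;l=e-AX*a;tx=np.array([-.783,.239,-.574]);ty=np.array([.292,.956,0])
f=s["force"];print("t",s["time_s"],"m %.1f lat_x %.1f lat_y %.1f mm"%((a-.022)*1e3,l@tx*1e3,l@ty*1e3),"F ax %.1f x %.1f y %.1f"%(f@AX,f@tx,f@ty),"T",s["wrist_torque"].round(2),"gap",s["finger_gap"].round(4))
E
python3 -m inch '[0.1,-0.1,-0.15,0,0,0,0.2,-0.15,-0.3,0,0,0,0.3,-0.2,-0.5,0,0,0,0.4,-0.23,-0.65,0,0,0,0.55,-0.25,-0.85,0,0,0,0.65,-0.27,-1,0,0,0,0.72,-0.29,-1.1,0,0,0,0.72,-0.29,-1.1,0,0,0,0.72,-0.29,-1.1,0,0,0,0.72,-0.29,-1.1,0,0,0]' | tail -2; python3 st.py
python3 -m inch '[0.06,-0.02,-0.08,0,0,0,0.11,-0.03,-0.16,0,0,0,0.16,-0.05,-0.25,0,0,0,0.22,-0.07,-0.33,0,0,0,0.27,-0.08,-0.41,0,0,0,0.33,-0.1,-0.49,0,0,0,0.33,-0.1,-0.49,0,0,0,0.33,-0.1,-0.49,0,0,0,0.33,-0.1,-0.49,0,0,0,0.33,-0.1,-0.49,0,0,0]'|tail -2; python3 st.py
```

```text
finger_gap: 0.031
grasp_force: 59.4
finger_gap: 0.0312
grasp_force: 59.4Traceback (most recent call last):
  File "st.py", line 3, in <module>
    f=s["force"];print("t",s["time_s"],"m %.1f lat_x %.1f lat_y %.1f mm"%((a-.022)*1e3,l@tx*1e3,l@ty*1e3),"F ax %.1f x %.1f y %.1f"%(f@AX,f@tx,f@ty),"T",s["wrist_torque"].round(2),"gap",s["finger_gap"].round(4))
                                                                                                                                                                                          ^^^^^^^^^^^^^^^^^^^^^
AttributeError: 'float' object has no attribute 'round'
Traceback (most recent call last):
  File "st.py", line 3, in <module>
    f=s["force"];print("t",s["time_s"],"m %.1f lat_x %.1f lat_y %.1f mm"%((a-.022)*1e3,l@tx*1e3,l@ty*1e3),"F ax %.1f x %.1f y %.1f"%(f@AX,f@tx,f@ty),"T",s["wrist_torque"].round(2),"gap",s["finger_gap"].round(4))
                                                                                                                                                                                          ^^^^^^^^^^^^^^^^^^^^^
AttributeError: 'float' object has no attribute 'round'
```

```bash
sed -i 's/,"gap".*$/,"gap",s["finger_gap"])/' st.py; python3 st.py
```

```text
t 7.75 m 35.7 lat_x 1.0 lat_y -1.7 mm F ax -0.9 x -0.6 y -0.4 T [ 0.2   0.65 -0.05] gap 0.031179080169814476
```

```bash

python3 -m inch '[0.06,-0.02,-0.08,0,0,0,0.11,-0.03,-0.16,0,0,0,0.16,-0.05,-0.25,0,0,0,0.22,-0.07,-0.33,0,0,0,0.27,-0.08,-0.41,0,0,0,0.3,-0.09,-0.45,0,0,0,0.3,-0.09,-0.45,0,0,0,0.3,-0.09,-0.45,0,0,0,0.3,-0.09,-0.45,0,0,0,0.3,-0.09,-0.45,0,0,0]' >/dev/null; python3 st.py
python3 -m inch '[0.03,-0.01,-0.04,0,0,0,0.06,-0.02,-0.08,0,0,0,0.08,-0.03,-0.12,0,0,0,0.11,-0.03,-0.16,0,0,0,0.14,-0.04,-0.2,0,0,0,0.16,-0.05,-0.25,0,0,0,0.16,-0.05,-0.25,0,0,0,0.16,-0.05,-0.25,0,0,0,0.16,-0.05,-0.25,0,0,0,0.16,-0.05,-0.25,0,0,0]'>/dev/null; python3 st.py
```

```text
t 8.5833 m 30.2 lat_x 1.1 lat_y -1.7 mm F ax 0.0 x 0.1 y -0.9 T [ 0.21  0.54 -0.08] gap 0.030939293315284756
t 9.4167 m 27.4 lat_x 0.4 lat_y -1.5 mm F ax 2.8 x -4.5 y -1.1 T [-0.28 -0.74 -0.01] gap 0.031284456739606864
```

```bash

python3 -m inch '[0.03,-0.01,0.02,0,0,0,0.06,-0.02,0.04,0,0,0,0.09,-0.03,0.06,0,0,0,0.12,-0.04,0.08,0,0,0,0.14,-0.04,0.04,0,0,0,0.16,-0.05,0,0,0,0,0.18,-0.06,-0.02,0,0,0,0.2,-0.06,-0.04,0,0,0,0.2,-0.06,-0.04,0,0,0,0.2,-0.06,-0.04,0,0,0]' >/dev/null; python3 st.py
```

```text
t 10.25 m 25.7 lat_x -0.7 lat_y -1.6 mm F ax 4.1 x -4.1 y 0.7 T [-0.18 -0.37 -0.04] gap 0.030878913199085683
```

```bash

python3 -m inch '[0.03,-0.01,0.02,0,0,0,0.06,-0.02,0.04,0,0,0,0.09,-0.03,0.06,0,0,0,0.12,-0.04,0.08,0,0,0,0.14,-0.04,0.04,0,0,0,0.16,-0.05,0,0,0,0,0.18,-0.06,-0.02,0,0,0,0.2,-0.06,-0.04,0,0,0,0.2,-0.06,-0.04,0,0,0,0.2,-0.06,-0.04,0,0,0]' >/dev/null; python3 st.py
```

```text
t 11.0833 m 24.4 lat_x -1.7 lat_y -1.6 mm F ax 17.2 x 0.1 y -0.7 T [-0.06  0.91 -0.23] gap 0.030855356027277337
```

```bash

python3 -m inch '[-0.04,0.01,0.06,0,0,0,-0.08,0.03,0.12,0,0,0,-0.07,0.07,0.12,0,0,0,-0.05,0.12,0.12,0,0,0,-0.04,0.17,0.12,0,0,0,-0.02,0.22,0.12,0,0,0,-0.02,0.22,0.12,0,0,0,-0.02,0.22,0.12,0,0,0,-0.02,0.22,0.12,0,0,0,-0.02,0.22,0.12,0,0,0]' >/dev/null; python3 st.py
```

```text
t 11.9167 m 25.3 lat_x -1.5 lat_y -1.1 mm F ax 5.0 x -1.8 y -6.2 T [-1.05  0.49 -0.8 ] gap 0.03067884798013013
```

Lateral freedom is only about 0.5 mm and the cap is blocked axially at the step, so this cap is narrow and goes in the grey tray. Retreating along the pin, then going there.

```bash

python3 -m inch '[-0.06,-0.19,0,0,0,0,-0.6,0,0.8,0,0,0,-1.6,0.25,2.2,0,0,0,-2.6,0.55,3.7,0,0,0,-3.4,0.8,5,0,0,0,-3.4,0,6.5,0,0,0,-2.5,-2.5,7,1.5,5,0,-1,-5.5,7,3,10,0,0,-8.5,7,5,16.7,0,2,-11.5,7,7,23,0]' |head -3; python3 -m inch '[2,-3.5,0,2,6,0,4,-7,0,3.2,10.5,0,5.5,-10.5,-1,3.2,10.5,0,5.5,-13,-2,3.2,10.5,0,5.5,-13,-3,3.2,10.5,0,5.5,-13,-3,3.2,10.5,0,5.5,-13,-3,3.2,10.5,0,5.5,-13,-3,3.2,10.5,0,5.5,-13,-3,3.2,10.5,0,5.5,-13,-3,3.2,10.5,0]'
```

```text
time_s: 12.75
eef_pos: [0.5355, -0.1033, 0.1929]
orientation: [-3.138, 0.282, 2.841]
time_s: 13.58
eef_pos: [0.5907, -0.231, 0.1627]
orientation: [-3.135, 0.093, 2.842]
force: [-1.7, 0.6, -1.1]
finger_gap: 0.0313
grasp_force: 59.6
```

```bash
python3 -m inch '[0.5,-1,-2,1.5,5.2,0,1.1,-2.4,-4,1.5,5.2,0,1.1,-2.4,-6.5,1.5,5.2,0,1.1,-2.4,-9,1.5,5.2,0,1.1,-2.4,-10.5,1.5,5.2,0,1.1,-2.4,-11.5,1.5,5.2,0,1.1,-2.4,-12.2,1.5,5.2,0,1.1,-2.4,-12.6,1.5,5.2,0,1.1,-2.4,-12.6,1.5,5.2,0,1.1,-2.4,-12.6,1.5,5.2,0]'
```

```text
time_s: 14.42
eef_pos: [0.6017, -0.2566, 0.0369]
orientation: [-3.132, -0.001, 2.841]
force: [0.9, -0.8, -0.3]
finger_gap: 0.0311
grasp_force: 59.6
```

```bash
python3 -m inch '[0,0,-0.2,0,0,0,0,0,-0.4,0,0,0,0,0,-0.6,0,0,0,0,0,-0.8,0,0,0,0,0,-0.9,0,0,0,0,0,-1,0,0,0,0,0,-1.05,0,0,0,0,0,-1.1,0,0,0,0,0,-1.1,0,0,0,0,0,-1.1,0,0,0]'
```

```text
time_s: 15.25
eef_pos: [0.6012, -0.2566, 0.0261]
orientation: [-3.132, -0.002, 2.84]
force: [-5.5, 3.6, 13.2]
finger_gap: 0.0313
grasp_force: 60.8
```

```bash
python3 -m inch '[0,0,0.05,0,0,0,0,0,0.05,0,0,0,0,0,0.05,0,0,0,0,0,0.05,0,0,0,0,0,0.05,0,0,0,0,0,0.05,0,0,0,0,0,0.05,0,0,0,0,0,0.05,0,0,0,0,0,0.05,0,0,0,0,0,0.05,0,0,0]' 60;  python3 -m inch '[0,0,1,0,0,0,0,0,2,0,0,0,0,0,4,0,0,0,0,0,7,0,0,0,0,0,10,0,0,0,0,0,13,0,0,0,0,0,15,0,0,0,-2,3,16,0,0,0,-3,6,16,0,0,0,-4,9,16,0,0,0]'
python3 - <<'E'
from h import *
P=vision.camera_params("wrist");im,d=vision.get_image("wrist");cv2.imwrite("pics/w4.png",im)
im,d=vision.get_image("top");cv2.imwrite("pics/top4.png",im)
C=cloud("top",d);s=C[160:215,380:440].reshape(-1,3);t=s[(s[:,2]>.05)&(s[:,2]<.075)];print(len(t),t.mean(0),np.ptp(t,axis=0))
print(fitcap("top",im,vision.camera_params("top"),(.436,.29),60))
E
```

```text
time_s: 16.08
eef_pos: [0.6011, -0.2565, 0.0253]
orientation: [-3.132, -0.003, 2.84]
force: [0.2, 0.3, 0.5]
finger_gap: 0.0509
grasp_force: 0.0
time_s: 16.92
eef_pos: [0.5606, -0.1667, 0.1872]
orientation: [-3.132, -0.0, 2.838]
force: [-0.2, 1.2, 0.3]
finger_gap: 0.0512
grasp_force: 0.0<stdin>:4: RuntimeWarning: Mean of empty slice.
  ret = um.true_divide(
Traceback (most recent call last):
ValueError: zero-size array to reduction operation maximum which has no identity
```

View pics/w4.png

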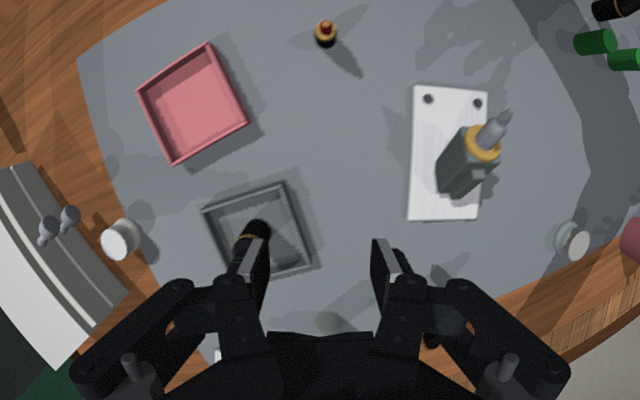

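The picture shows the cap standing in the grey tray at (252,235). Now for cap B.

```bash
python3 -m inch '[-1,3.5,0,0,0,0,-2,7,0,0,0,0,-3,11,0,0,0,0,-4,15,0,0,0,0,-5,19,0,0.5,-0.2,0.5,-6,23,0,0.5,-0.2,0.5,-7,27,0,0.5,-0.2,0.5,-8,31,0,0.5,-0.2,0.5,-9,35,0,0.5,-0.2,0.5,-10,39,0,0.5,-0.2,0.5]' 60;  python3 -m inch '[-1,3.5,-1,0,0,0,-2.4,6.8,-3,0,0,0,-2.4,6.8,-4,0,0,0,-2.4,6.8,-4,0,0,0,-2.4,6.8,-4,0,0,0,-2.4,6.8,-4,0,0,0,-2.4,6.8,-4,0,0,0,-2.4,6.8,-4,0,0,0,-2.4,6.8,-4,0,0,0,-2.4,6.8,-4,0,0,0]'
python3 - <<'E'
from h import *
s=readout.sense();P=vision.camera_params("wrist");im,d=vision.get_image("wrist")
cv2.imwrite("pics/w5.png",im);np.save("pics/w5.npy",np.array([P,s],dtype=object),allow_pickle=True)
for t in(45,60): print(fitcap("wrist",im,P,(.436,.291),t))
print(s["eef_pos"],s["orientation"])
im=cv2.imread("pics/top4.png")
for t in(45,60): print(fitcap("top",im,vision.camera_params("top"),(.436,.29),t))
E
```

```text
time_s: 17.85
eef_pos: [0.4609, 0.2249, 0.1867]
orientation: [3.14, -0.001, 2.848]
force: [0.5, 0.9, 0.1]
finger_gap: 0.0512
grasp_force: 0.0
time_s: 18.68
eef_pos: [0.4374, 0.2913, 0.1458]
orientation: [3.142, -0.002, 2.848]
force: [0.4, -1.0, -0.1]
finger_gap: 0.0515
grasp_force: 0.0
(array([0.43558136, 0.29258918]), np.float64(0.8891367634959813))
(array([0.43569965, 0.29213849]), np.float64(0.9265005608835101))
[0.43744905 0.29126028 0.1457791 ] [ 3.14150444e+00 -1.62837351e-03  2.84835766e+00]
(array([0.43566864, 0.289118  ]), np.float64(0.7956499747091553))
(array([0.43502829, 0.29012277]), np.float64(0.882610158089472))
```

```bash
python3 -m inch '[0,0,-2,0,0,0,0,0,-4.5,0,0,0,-0.05,0,-7,0,0,0,-0.05,0,-9,0,0,0,-0.05,0,-10.8,0,0,0,-0.05,0,-11.8,0,0,0,-0.05,0,-12.3,0,0,0,-0.05,0,-12.4,0,0,0,-0.05,0,-12.4,0,0,0,-0.05,0,-12.4,0,0,0]'; python3 -m inch '[0,0,0,0,0,0,0,0,0,0,0,0,0,0,0,0,0,0,0,0,0,0,0,0,0,0,0,0,0,0,0,0,0,0,0,0,0,0,0,0,0,0,0,0,0,0,0,0,0,0,0,0,0,0,0,0,0,0,0,0]' 0
```

```text
time_s: 19.57
eef_pos: [0.4372, 0.2919, 0.0223]
orientation: [3.141, -0.001, 2.849]
force: [0.4, 0.7, 0.7]
finger_gap: 0.0515
grasp_force: 0.0
time_s: 20.4
eef_pos: [0.4371, 0.292, 0.0223]
orientation: [3.141, -0.001, 2.849]
force: [-0.5, -0.6, 5.2]
finger_gap: 0.0305
grasp_force: 58.9
```

```bash
python3 -m inch '[0,0,2,0,0,0,0,0,5,0,0,0,0,0,9,0,0,0,0,-2,12.5,0,0,0,0,-5,15,-1.5,-4.8,0,0,-8,16,-3,-9.6,0,0,-11,17,-4.5,-14.4,0,0.5,-14,17,-6,-19.2,0,1,-17,17,-7.5,-24,0,2,-20,17,-9,-28.8,0]'; python3 -m inch '[1,-2.5,0,-1.2,-4.7,0,2,-5,-0.3,-1.2,-4.7,0,3.1,-9,-0.6,-1.2,-4.7,0,3.1,-9,-0.6,-1.2,-4.7,0,3.1,-9,-0.6,-1.2,-4.7,0,3.1,-9,-0.6,-1.2,-4.7,0,3.1,-9,-0.6,-1.2,-4.7,0,3.1,-9,-0.6,-1.2,-4.7,0,3.1,-9,-0.6,-1.2,-4.7,0,3.1,-9,-0.6,-1.2,-4.7,0]' | sed -n 2,4p;python3 st.py
python3 - <<'E'
from h import *
s=readout.sense();P=vision.camera_params("wrist");im,d=vision.get_image("wrist")
cv2.imwrite("pics/w6.png",im);np.save("pics/w6.npy",np.array([P,s],dtype=object),allow_pickle=True)
from hand import *
for n in("pics/w2","pics/w6"):
    P,s,R,t,im,top,lr=analyse(n);r=least_squares(lambda q:topedge(P,R,t,[q[0]/1e3,q[1]/1e3,0,0],top[:,0])-top[:,1],[.5,.1],diff_step=.05);print(n,r.x,np.abs(r.fun).mean())
E
```

```text
time_s: 21.23
eef_pos: [0.4566, 0.091, 0.1923]
orientation: [-3.139, 0.53, 2.85]
force: [0.6, -0.5, -1.1]
finger_gap: 0.0307
grasp_force: 59.3
eef_pos: [0.4876, 0.0021, 0.1854]
orientation: [-3.139, 0.609, 2.85]
force: [-0.2, 0.6, -1.1]
t 22.0667 m 99.8 lat_x -1.1 lat_y -1.5 mm F ax -0.7 x 0.9 y 0.5 T [0.21 0.63 0.01] gap 0.030611974846135183
cam in tool [ 0.07073841  0.00106558 -0.14310213]
pics/w2 [-1.63886124  0.8555769 ] 0.20395887759325781
cam in tool [ 0.07071044  0.00108379 -0.14311452]
pics/w6 [-0.88131964  0.81548025] 0.20211390202272306
```

```bash
python3 -m inch '[0.55,-0.17,-0.7,0,0,0,1.1,-0.33,-1.5,0,0,0,1.65,-0.5,-2.3,0,0,0,2.1,-0.64,-2.9,0,0,0,2.5,-0.76,-3.5,0,0,0,2.8,-0.85,-3.95,0,0,0,3,-0.91,-4.25,0,0,0,3.12,-0.95,-4.43,0,0,0,3.12,-0.95,-4.43,0,0,0,3.12,-0.95,-4.43,0,0,0]' >/dev/null;python3 st.py
python3 -m inch '[0.1,-0.03,-0.14,0,0,0,0.2,-0.06,-0.28,0,0,0,0.3,-0.09,-0.43,0,0,0,0.4,-0.12,-0.58,0,0,0,0.5,-0.15,-0.73,0,0,0,0.6,-0.18,-0.88,0,0,0,0.7,-0.21,-1.04,0,0,0,0.71,-0.22,-1.06,0,0,0,0.71,-0.22,-1.06,0,0,0,0.71,-0.22,-1.06,0,0,0]' >/dev/null;python3 st.py
```

```text
t 22.95 m 44.8 lat_x -2.6 lat_y -2.0 mm F ax -0.6 x -0.5 y 0.1 T [0.17 0.65 0.03] gap 0.030291518743676527
t 23.7833 m 31.7 lat_x -2.5 lat_y -2.1 mm F ax 0.4 x -0.1 y 0.6 T [ 0.13  0.55 -0.03] gap 0.030206915766721337
```

```bash
python3 -m inch '[0.06,0,-0.08,0,0,0,0.11,0,-0.16,0,0,0,0.17,-0.01,-0.24,0,0,0,0.23,-0.02,-0.33,0,0,0,0.28,-0.04,-0.41,0,0,0,0.28,-0.04,-0.41,0,0,0,0.28,-0.04,-0.41,0,0,0,0.28,-0.04,-0.41,0,0,0,0.28,-0.04,-0.41,0,0,0,0.28,-0.04,-0.41,0,0,0]' >/dev/null;python3 st.py
python3 -m inch '[0.06,-0.01,-0.08,0,0,0,0.11,-0.03,-0.16,0,0,0,0.17,-0.05,-0.24,0,0,0,0.22,-0.07,-0.33,0,0,0,0.27,-0.08,-0.41,0,0,0,0.27,-0.08,-0.41,0,0,0,0.27,-0.08,-0.41,0,0,0,0.27,-0.08,-0.41,0,0,0,0.27,-0.08,-0.41,0,0,0,0.27,-0.08,-0.41,0,0,0]' >/dev/null;python3 st.py
```

```text
t 24.6167 m 26.8 lat_x -2.5 lat_y -1.6 mm F ax 0.9 x 0.7 y 0.7 T [0.2  0.61 0.04] gap 0.030675369927636743
t 25.45 m 21.8 lat_x -2.5 lat_y -1.6 mm F ax -0.4 x -0.1 y -0.1 T [0.23 0.57 0.04] gap 0.030819897118285214
```

```bash
python3 -m inch '[0.07,-0.02,-0.1,0,0,0,0.14,-0.04,-0.21,0,0,0,0.21,-0.06,-0.32,0,0,0,0.28,-0.08,-0.42,0,0,0,0.35,-0.11,-0.53,0,0,0,0.42,-0.13,-0.63,0,0,0,0.49,-0.15,-0.74,0,0,0,0.49,-0.15,-0.74,0,0,0,0.49,-0.15,-0.74,0,0,0,0.49,-0.15,-0.74,0,0,0]' >/dev/null;python3 st.py
python3 -m inch '[0.07,-0.02,-0.1,0,0,0,0.14,-0.04,-0.21,0,0,0,0.21,-0.06,-0.32,0,0,0,0.28,-0.08,-0.42,0,0,0,0.35,-0.11,-0.53,0,0,0,0.42,-0.13,-0.63,0,0,0,0.49,-0.15,-0.74,0,0,0,0.49,-0.15,-0.74,0,0,0,0.49,-0.15,-0.74,0,0,0,0.49,-0.15,-0.74,0,0,0]' >/dev/null;python3 st.py
```

```text
t 26.2833 m 12.8 lat_x -2.4 lat_y -1.6 mm F ax -0.2 x -0.6 y 0.4 T [0.23 0.64 0.04] gap 0.03049057408875853
t 27.1167 m 3.8 lat_x -2.3 lat_y -1.6 mm F ax -0.5 x -0.3 y 0.4 T [ 0.13  0.66 -0.01] gap 0.03048774808563784
```

```bash
python3 -m inch '[0.05,-0.01,-0.07,0,0,0,0.09,-0.03,-0.14,0,0,0,0.14,-0.04,-0.2,0,0,0,0.18,-0.05,-0.27,0,0,0,0.22,-0.07,-0.33,0,0,0,0.22,-0.07,-0.33,0,0,0,0.22,-0.07,-0.33,0,0,0,0.22,-0.07,-0.33,0,0,0,0.22,-0.07,-0.33,0,0,0,0.22,-0.07,-0.33,0,0,0]' >/dev/null;python3 st.py
python3 -m inch '[0.03,-0.01,-0.04,0,0,0,0.06,-0.02,-0.08,0,0,0,0.08,-0.03,-0.12,0,0,0,0.11,-0.03,-0.16,0,0,0,0.11,-0.03,-0.16,0,0,0,0.11,-0.03,-0.16,0,0,0,0.11,-0.03,-0.16,0,0,0,0.11,-0.03,-0.16,0,0,0,0.11,-0.03,-0.16,0,0,0,0.11,-0.03,-0.16,0,0,0]' >/dev/null;python3 st.py
```

```text
t 27.95 m -0.2 lat_x -2.3 lat_y -1.6 mm F ax -0.2 x 0.6 y 0.3 T [0.19 0.7  0.  ] gap 0.030619989268652937
t 28.7833 m -1.5 lat_x -2.9 lat_y -1.0 mm F ax 44.0 x 4.7 y -6.0 T [-0.45  1.82 -0.78] gap 0.030433859739846657
```

Fully home on the flange, so this cap goes in the pink tray.

```bash
python3 -m inch '[-0.11,0.03,0.16,0,0,0,-0.5,0.15,0.74,0,0,0,-1.1,0.33,1.65,0,0,0,-1.9,0.58,2.85,0,0,0,-2.7,0.82,4.05,0,0,0,-3.5,1.06,5.25,0,0,0,-4.3,1.3,6.45,0,0,0,-4.6,1.4,7.5,0,0,0,-4.6,0,9,0,0,0,-4.6,-2,10,1,3.3,0]' >/dev/null;python3 st.py
python3 -m inch '[-0.8,-3,0,1.5,5,0,-1.6,-6,0,3,10,0,-2.4,-9,0,4.5,15,0,-3.2,-12,0,6,20,0,-4,-15,0,7.5,25,0,-4.8,-18,0,9,30,0,-5.4,-21,0,9,30,0,-5.4,-24,0,9,30,0,-5.4,-25,0,9,30,0,-5.4,-25,0,9,30,0]'
python3 - <<'E'
from h import *
from scipy.spatial.transform import Rotation as R
s=readout.sense();a=R.from_euler("xyz",s["orientation"]);b=R.from_euler("xyz",[np.pi,0,2.847]);print((b*a.inv()).as_rotvec(degrees=True),(np.array([.44,-.2754,.026])-s["eef_pos"])*100)
E
```

```text
t 29.6167 m 102.3 lat_x -27.1 lat_y -33.2 mm F ax -1.0 x -0.6 y -0.6 T [0.2  0.54 0.06] gap 0.030095883058645988
time_s: 30.45
eef_pos: [0.4174, -0.2698, 0.2161]
orientation: [-3.131, 0.031, 2.846]
force: [0.0, 0.5, 0.6]
finger_gap: 0.0301
grasp_force: 60.3
[1.09612427 1.53401485 0.05848624] [  2.26428669  -0.55577082 -19.00718568]
```

```bash
python3 -m inch '[1,-0.3,-3,0.6,1,0,2.2,-0.5,-6,1.1,1.5,0,2.2,-0.5,-9,1.1,1.5,0,2.2,-0.5,-12,1.1,1.5,0,2.2,-0.5,-14.5,1.1,1.5,0,2.2,-0.5,-16.5,1.1,1.5,0,2.2,-0.5,-17.5,1.1,1.5,0,2.2,-0.5,-18,1.1,1.5,0,2.2,-0.5,-18,1.1,1.5,0,2.2,-0.5,-18,1.1,1.5,0]'
python3 -m inch '[0,0,-0.15,0,0,0,0,0,-0.3,0,0,0,0,0,-0.45,0,0,0,0,0,-0.6,0,0,0,0,0,-0.7,0,0,0,0,0,-0.8,0,0,0,0,0,-0.85,0,0,0,0,0,-0.9,0,0,0,0,0,-0.9,0,0,0,0,0,-0.9,0,0,0]'
```

```text
time_s: 31.28
eef_pos: [0.3676, -0.2284, 0.1014]
orientation: [-3.134, 0.029, 2.849]
force: [-0.7, 0.6, -0.9]
finger_gap: 0.0302
grasp_force: 60.3
time_s: 32.12
eef_pos: [0.3648, -0.2267, 0.0953]
orientation: [-3.133, 0.032, 2.849]
force: [-0.2, 0.4, -1.0]
finger_gap: 0.0304
grasp_force: 60.3
```

```bash
python3 -c "
from h import *
print(readout.sense()['q'].round(3))"
```

```text
[-1.061 -0.499  1.339  2.183  0.557  1.116  1.274]
```

Joints 2 and 3 hit their limits because the elbow drifted while I held the yaw. The cap is round, so I can turn the yaw to unwind the arm. I'll lift first.

```bash
python3 -m inch '[0,0,2,0,0,0,0,0,5,0,0,-7,1,-0.5,8,0,0,-14,2,-1,10,0,0,-21,3,-1.5,11,0,0,-28,4,-2,11,0,0,-35,5,-3,11,0,0,-42,6,-4,11,0,0,-49,6,-4,11,0,0,-56,6,-4,11,0,0,-63]'; python3 -c "
from h import *
print(readout.sense()['q'].round(3))"
```

```text
time_s: 32.95
eef_pos: [0.4262, -0.2672, 0.2042]
orientation: [-3.125, 0.036, 1.84]
force: [0.3, 0.7, 0.6]
finger_gap: 0.0306
grasp_force: 60.4
[-0.775  0.122  1.321  1.874 -0.087  1.223  0.842]
```

```bash
python3 -m inch '[0.4,-0.2,0,0,0,-7,0.8,-0.4,0,0,0,-14,1.2,-0.6,0,0,0,-21,1.4,-0.8,0,0,0,-28,1.4,-0.8,0,0,0,-35,1.4,-0.8,0,0,0,-42,1.4,-0.8,0,0,0,-49,1.4,-0.8,0,0,0,-49,1.4,-0.8,0,0,0,-49,1.4,-0.8,0,0,0,-49]'; cat > lv.py <<'E'
from h import *
from scipy.spatial.transform import Rotation as R
s=readout.sense();a=R.from_euler("xyz",s["orientation"]);z=a.as_matrix()[:,2];v=np.cross(z,[0,0,-1]);print("level",np.degrees(v).round(2),(np.array([.44,-.2754,.026])-s["eef_pos"])*100,s["q"].round(3),s["eef_pos"],s["force"].round(1),s["finger_gap"])
E
python3 lv.py
```

```text
time_s: 33.78
eef_pos: [0.4388, -0.2746, 0.2052]
orientation: [-3.132, 0.031, 0.993]
force: [-0.0, -0.2, 0.1]
finger_gap: 0.0304
grasp_force: 60.4
level [ 1.17 -1.42  0.  ] [  0.11912633  -0.07991595 -17.91654099] [-0.676  0.286  1.325  1.816 -0.258  1.271  0.141] [ 0.43880874 -0.27460084  0.20516541] [-0.  -0.2  0.1] 0.03041442884231176
```

```bash
python3 -m inch '[0.1,-0.1,-1.5,0.4,-0.5,0,0.1,-0.1,-3,0.8,-1,0,0.1,-0.1,-4.5,1.2,-1.4,0,0.1,-0.1,-6,1.2,-1.4,0,0.1,-0.1,-7.5,1.2,-1.4,0,0.1,-0.1,-9,1.2,-1.4,0,0.1,-0.1,-10.5,1.2,-1.4,0,0.1,-0.1,-12,1.2,-1.4,0,0.1,-0.1,-13,1.2,-1.4,0,0.1,-0.1,-13,1.2,-1.4,0]'>/dev/null;python3 lv.py
```

```text
level [-0.08 -0.16 -0.  ] [ 0.11260238 -0.03662207 -4.76582836] [-0.448  0.451  1.111  1.958 -0.473  1.028  0.299] [ 0.43887398 -0.27503378  0.07365828] [-0.1  0.7 -0.5] 0.03004865897596972
```

```bash
python3 -m inch '[0.1,0,-0.8,0,0,0,0.1,0,-1.6,0,0,0,0.1,0,-2.4,0,0,0,0.1,0,-3.1,0,0,0,0.1,0,-3.6,0,0,0,0.1,0,-4,0,0,0,0.1,0,-4.3,0,0,0,0.1,0,-4.5,0,0,0,0.1,0,-4.6,0,0,0,0.1,0,-4.6,0,0,0]'>/dev/null;python3 lv.py
```

```text
level [-0.03 -0.02 -0.  ] [-0.07694859  0.03535196 -0.32090823] [-0.377  0.52   1.03   1.983 -0.552  0.95   0.35 ] [ 0.44076949 -0.27575352  0.02920908] [-0.3  0.7 -0.3] 0.030563344426440448
```

```bash
python3 -m inch '[0,0,-0.06,0,0,0,0,0,-0.12,0,0,0,0,0,-0.18,0,0,0,0,0,-0.24,0,0,0,0,0,-0.3,0,0,0,0,0,-0.34,0,0,0,0,0,-0.34,0,0,0,0,0,-0.34,0,0,0,0,0,-0.34,0,0,0,0,0,-0.34,0,0,0]'>/dev/null;python3 lv.py
```

```text
level [-0.03 -0.01 -0.  ] [-0.07681889  0.03407815  0.01450008] [-0.372  0.525  1.024  1.984 -0.557  0.945  0.354] [ 0.44076819 -0.27574078  0.025855  ] [-0.4 -0.1  0.3] 0.03018051712262628
```

```bash
python3 -m inch '[0,0,-0.04,0,0,0,0,0,-0.08,0,0,0,0,0,-0.12,0,0,0,0,0,-0.15,0,0,0,0,0,-0.15,0,0,0,0,0,-0.15,0,0,0,0,0,-0.15,0,0,0,0,0,-0.15,0,0,0,0,0,-0.15,0,0,0,0,0,-0.15,0,0,0]'>/dev/null;python3 lv.py
```

```text
level [-0.11  0.01  0.  ] [-0.0864718   0.04354653  0.04194625] [-0.37   0.526  1.023  1.984 -0.559  0.945  0.356] [ 0.44086472 -0.27583547  0.02558054] [-6.4  5.4 23.7] 0.030523099142037068
```

Contact with the floor. I'll release, lift away and look.

```bash
python3 -m inch '[0,0,0.1,0,0,0,0,0,0.1,0,0,0,0,0,0.1,0,0,0,0,0,0.1,0,0,0,0,0,0.1,0,0,0,0,0,0.1,0,0,0,0,0,0.1,0,0,0,0,0,0.1,0,0,0,0,0,0.1,0,0,0,0,0,0.1,0,0,0]' 60 | tail -3;  python3 -m inch '[0,0,1,0,0,0,0,0,2,0,0,0,0,0,4,0,0,0,0,0,7,0,0,0,0,0,10,0,0,0,0,0,13,0,0,0,0,0,16,0,0,0,0,3,16,0,0,0,0,6,16,0,0,0,0,9,16,0,0,0]'; python3 -m inch '[0,3,0,0,0,0,0,6,0,0,0,0,0,9,0,0,0,0,0,12,0,0,0,0,0,14,0,0,0,0,0,14,0,0,0,0,0,14,0,0,0,0,0,14,0,0,0,0,0,14,0,0,0,0,0,14,0,0,0,0]' | head -2
python3 - <<'E'
from h import *
im,d=vision.get_image("top");print(readout.sense()["time_s"])
cv2.imwrite("pics/top7.png",cv2.resize(im[110:300,160:500],None,fx=2.35,fy=2.35,interpolation=cv2.INTER_CUBIC))
E
```

```text
force: [-0.4, -0.1, 0.2]
finger_gap: 0.0509
grasp_force: 0.0
time_s: 38.78
eef_pos: [0.4407, -0.186, 0.1858]
orientation: [3.141, 0.0, 0.986]
force: [-0.3, -0.2, 0.8]
finger_gap: 0.0511
grasp_force: 0.0
time_s: 39.62
eef_pos: [0.4408, -0.0468, 0.1854]
39.6667
```

View pics/top7.png

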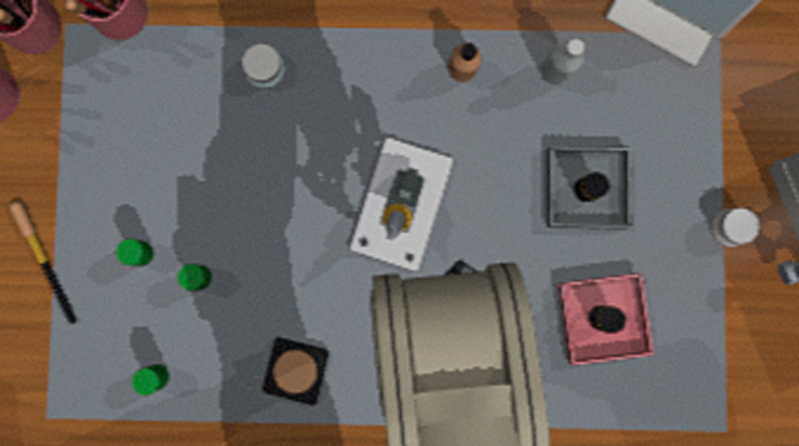

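Both caps are standing in their trays, grey at (592,187) and pink at (607,318). The other visible items are where they were; the lipstick is hidden under the arm.

```bash
python3 -c "
from cell import job
print(job.hand_in())"
```

```text
the job is handed in; nothing more can be done
None
```

I tried both caps on the pin and handed the job in at about 40 s: the cap that stopped at the step stands in the grey tray, and the one that went home on the flange stands in the pink tray; the last picture shows nothing else moved, but the arm hid the lipstick in it.

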